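# Move three machined parts on to their next measuring instrument

### The job

Each part has been measured where it stands and moves on to its next instrument: the flanged hub goes from the balance to the rotary table, the round sleeve from the rotary table to the light panel, and the rectangular block from the light panel to the balance, each standing upright on the middle of its new instrument, one part to an instrument. Use the free granite plate to park a part on the way; never put a part down on the bare bench, and set the parts down rather than letting them drop. Leave the blower, the jar and the wafer box where they are.

Things in the scene. Friction and masses are not known exactly. Their poses are not given: they have to be found in the camera images.
- hub_mid (a point): Flanged hub, plain aluminium, loose, about 0.2 kg: a round flange 64 mm in diameter and 8 mm thick at the bottom with six small bolt holes, and on it a coaxial round hub 36 mm in diameter rising to 64 mm total height, with a dark bore in its top face. Starts upright on the balance pan. Grip it by the 36 mm hub, above the flange. The point is on its axis half-way up, 32 mm above its underside; z up along the axis.
- sleeve_mid (a point): Round steel sleeve, loose, about 0.4 kg: thick-walled tube 50 mm outside diameter, 34 mm bore, 48 mm high, open at both ends, with two thin dark grooves round it. Starts upright on the rotary table. The point is on its axis half-way up, 24 mm above its underside; z up along the axis.
- manifold_mid (a point): Rectangular aluminium manifold block, loose, about 0.27 kg: 56 mm long (its x), 36 mm wide (its y), 48 mm high (z up), with two dark ports in its top face and a short round steel plug (16 mm across, standing out 4 mm, look only) on its +x end. Starts upright on the light panel at any yaw. Grip it across the 36 mm. The point is at its centre, 24 mm above its underside.
- balance_pan (a point): Balance: low white box 190 x 140 mm with a dark panel and a small display at one end, fixed. The point is the centre of the top of its round flat steel weighing pan, 100 mm in diameter, 48 mm above the bench; z up, the display lies towards -x of the pan. The box under and beside the pan is 38 mm high.
- turntable_top (a point): Rotary table: black square base 120 x 120 mm, 28 mm high, with a small motor on its +x side, fixed. The point is the centre of the top of its round flat aluminium table, 100 mm in diameter, 45 mm above the bench, with two circles of small tapped holes; z up. It does not turn when pushed.
- lightpanel_top (a point): Light panel: black frame 140 x 140 mm, 20 mm high, with a square white diffuser 116 x 116 mm, fixed. The point is the centre of the diffuser's flat top face, 22 mm above the bench; z up.
- granite_top (a point): Free spot: dark grey speckled granite plate 140 x 140 mm, fixed, empty at the start. The point is the centre of its flat top face, 36 mm above the bench; z up.
- blower_mid (a point): Bystander: black rubber bulb blower standing upright on the bench, 58 mm in diameter, 112 mm high with its thin nozzle, loose. The point is on its axis 40 mm above the bench.
- jar_mid (a point): Bystander: closed glass jar with a steel lid, 66 mm in diameter, 74 mm high, loose on the bench. The point is on its axis half-way up, 37 mm above the bench.
- wafer_box_mid (a point): Bystander: flat round single-wafer box, white with a clear lid, 86 mm in diameter, 16 mm high, loose on the bench. The point is its centre, 8 mm above the bench.
Mind the look-alikes: they are no part of the job. What is shaped like the part that bears manifold_mid but turquoise is not meant.

How it is judged:
By the outcome, as a careful person would: the job done as asked, in the order asked, and still so for the second after the job is handed in, with the robot touching nothing.
It also fails if it takes over 109 s, if anything falls off the work surface, if the arm or the gripper's body presses on something with over 40 N, if the wrist force passes 120 N, or if a joint passes its speed limit or range.

### The arm

A 7-joint arm with a two-finger parallel gripper is mounted at the origin on the work surface. World frame = base frame: x ahead of the robot, y to its left, z up, the work surface at z = 0. Lengths are in m, angles in degrees, forces in N, time in s.
With the tool pointing down it reaches from about 0.35 to 0.775 m from the base axis. Payload 3.1 kg.
Tool frame: the origin (TCP) lies between the finger pads; the fingertips stand 14 mm ahead of it and the grasp point (between the pads) lies 5 mm behind it (r.tip_reach is the distance from the TCP to the fingertips, in m); z points along the fingers, x is the direction in which the jaws open and shut, and the axes are right-handed (so a half turn about z gives the same grasp; the last joint's range is limited). The gripper opens to 85 mm and grips with 20 to 120 N. Pads are 22 mm wide; open, the fingers measure 114 mm over their backs; the gripper's body (76 mm by 85 mm) begins 54 mm behind the grasp point. The pads swing forward as they close: fully open they stand 13 mm farther back than shut.
Start: joints at [-68.165, 17.813, 0.802, 86.603, -0.252, 75.585, -1.558], TCP at [0.226, 0.502, 0.245] pointing down, gripper open.
Joint ranges: [-154.91, 154.91], [-16.99, 109.72], [-72.82, 74.43], [7.12, 147.25], [-82.49, 262.49], [11.32, 116.49], [-174.64, 174.64]. Speed limits (degrees/s): [159.86, 159.86, 180, 180, 180, 180, 180].

### API

Orientations are given as [roll, pitch, yaw] about the fixed x, y, z axes, in that order (R = Rz(yaw) Ry(pitch) Rx(roll)).
In Python, from bench import r gives the robot as it stands.
- The arm moves only by the tool arm_command, never from a script. Its argument "steps" is a list of rows, each an object with "hand": the closure, from -1 (fully open) to 1 (shut), so that 0 is half open; "dp": the shift along the tool's x, y, z as a fraction of full scale, a list of three; "twist": the turn about the tool's z as a fraction of full scale. In form: [{"hand": hand, "dp": [tx, ty, tz], "twist": twist}, ...]. A call has 1 to 20 rows; each row is the pose to reach, as a shift and turn from the pose commanded when the call began, along the tool's axes at that moment; what a row does not reach only later rows make up. Full scale, the value 1, is 0.4 m for a shift and 45 degrees for a turn. A row lasts 1/10 s, in which the tool goes at most 50 mm and 8.59 degrees, less where a joint would pass 70% of its speed; a pose out of reach is approached as far as the arm can. A call with a number of a shift or a turn outside -1 to 1 is refused whole. A call with a gripper value outside its range is refused whole. The fingers move at their own pace and stop on an object; "squeeze" is the grip in N (left out, the last holds). Time passes only in rows, so rows that repeat a pose let the fingers close. It gives the time, the measured TCP pose, the force and the opening at its end, in the units of the state.
- r.state(): the state, without advancing time (a new reading comes with each control period).
- r.grab_frame(name): name is "scene" or "top" or "wrist"; returns the picture (420x560x3 uint8, red, green, blue); there is no depth.
- r.camera_info(name): a dict with "fx", "fy", "cx", "cy" (pixels), "rvec" (rotation vector, rad) and "tvec" (3), from world to camera coordinates, as OpenCV has them; the wrist camera has in their place "T_tool_cam" (4x4, takes a point from camera to tool coordinates, whose origin is the TCP and whose axes are the tool frame's). Camera axes: x right, y down, z forward; pixel columns grow to the right and rows downward; lengths in m; the calibration is good to about 2 mm. The wrist camera is an equidistant fisheye: a pixel r from the principal point sees the ray r / f radians off the axis. A picture is of the moment at which its call begins: read the wrist's pose just before it. camera_info takes no time and is no camera call.
- r.hand_in(): hands the job in, once; it reports no verdict.
The state is a dict: "time": time; "joints": joint angles; "qd": joint speeds; "joint_torque": joint torques, N m; "position": TCP position; "tcp_rot": TCP orientation; "wrist_force": force on the tool from outside, world axes, zero at the start; "moment": the same for the moment, N m; "gripper_width": finger opening in m.
Only numpy, scipy, OpenCV 4.12 (cv2) and the standard library are available. Lean on these libraries where they do the work, as an engineer would, in place of code of your own. Each camera call takes 0.05 s, during which the arm holds its last target. There are 200 camera calls.

## Working session

There is one attempt and no reset: what is moved stays moved. The work goes in short steps, Python scripts to look and compute and a tool call to move; the robot and the scene stay as the last step left them, time stands still between calls to the robot, and variables do not carry over. Pictures are saved under pics/ and viewed, about 12 in all and at most 16, crops included, and the job is handed in when it is done.

Besides the shell and the picture viewer there is one more tool, called after ">>>" by a JSON object that holds its "fn" and its "kwargs". arm_command: Moves the arm, as the interface text tells. Its arguments: {"type":"object","properties":{"steps":{"type":"array"},"squeeze":{"type":"number"}},"required":["steps"]}

```bash
ls; mkdir -p pics; python3 - <<'E'
from bench import r
import cv2
s=r.state();print(s['time'],s['position'],s['tcp_rot'],s['gripper_width'],s['wrist_force'])
for n in("scene","top","wrist"):
    im=r.grab_frame(n);cv2.imwrite(f"pics/{n}0.png",im[:,:,::-1])
    print(n,r.camera_info(n))
E
```

```text
pics
0.0 [0.22539036 0.5009358  0.24422401] [1.79993681e+02 1.35043065e-01 6.57794453e+01] 0.08539182142632111 [-0.18379102 -0.12849998  0.17571592]
scene {'fx': 430.99647238032526, 'fy': 430.99647238032526, 'cx': 275.6172239934766, 'cy': 213.23143324345935, 'rvec': array([ 2.39589048,  0.64912077, -0.23840209]), 'tvec': array([-0.41892861, -0.16209517,  1.29467761])}
top {'fx': 408.77006118603333, 'fy': 408.77006118603333, 'cx': 282.2494262406231, 'cy': 211.74949290110894, 'rvec': array([ 2.10429087, -2.1380803 ,  0.17879729]), 'tvec': array([0.02950629, 0.49143037, 1.04274923])}
wrist {'fx': 325.19226210127806, 'fy': 325.19226210127806, 'cx': 278.2020069944971, 'cy': 204.5856613753602, 'T_tool_cam': array([[ 9.99999644e-01, -8.43997712e-04, -2.43587664e-05,
        -1.67345373e-03],
       [ 8.19750886e-04,  9.63549959e-01,  2.67527204e-01,
        -6.88035581e-02],
       [-2.02321460e-04, -2.67527129e-01,  9.63550307e-01,
        -1.29539980e-01],
       [ 0.00000000e+00,  0.00000000e+00,  0.00000000e+00,
         1.00000000e+00]])}
```

View pics/top0.png

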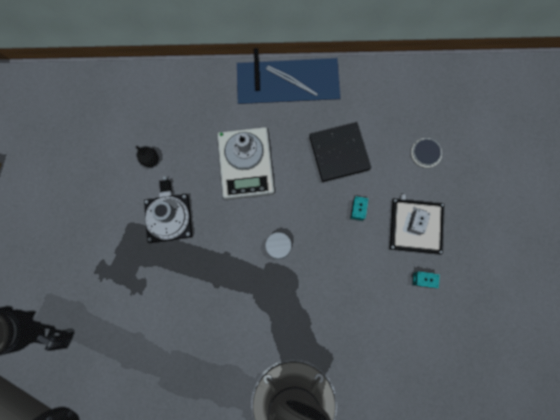

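View pics/scene0.png

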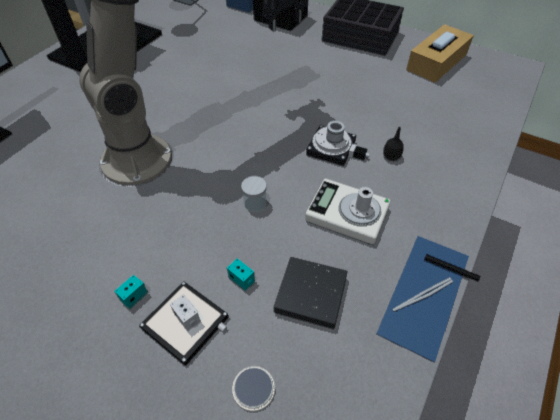

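Top view: hub on the balance at (243,147), sleeve on the rotary table at (167,210), plain block on the light panel at (420,220), and the granite plate at (340,152). The bystanders are the blower (148,156), the jar (278,245) and the wafer box (427,152). Candidates for the block are the grey one on the panel (420,220) and turquoise ones at (360,208) and (427,279). I choose the grey one on the panel and will check it in a crop.

```bash
cat > h.py <<'E'
import numpy as np, cv2
from scipy.spatial.transform import Rotation as R
from bench import r
def ray_fixed(n,uv):
    c=r.camera_info(n);Rm=cv2.Rodrigues(c['rvec'])[0]
    d=Rm.T@np.array([(uv[0]-c['cx'])/c['fx'],(uv[1]-c['cy'])/c['fy'],1]);return -Rm.T@c['tvec'],d
def ray_wrist(s,uv):
    c=r.camera_info('wrist');T=c['T_tool_cam'];p=np.array([uv[0]-c['cx'],uv[1]-c['cy']])/c['fx'];t=np.hypot(*p)
    d=np.r_[p*np.sinc(t/np.pi),np.cos(t)]
    Rt=R.from_euler('xyz',s['tcp_rot'],degrees=True).as_matrix()
    return s['position']+Rt@T[:3,3],Rt@T[:3,:3]@d
def at_z(ray,z):
    o,d=ray;return (o+d*(z-o[2])/d[2])[:2]
def proj(n,P):
    c=r.camera_info(n);K=np.array([[c['fx'],0,c['cx']],[0,c['fy'],c['cy']],[0,0,1]])
    return cv2.projectPoints(np.atleast_2d(P).astype(float),c['rvec'],c['tvec'],K,None)[0][:,0]
def proj_wrist(s,P):
    c=r.camera_info('wrist');T=c['T_tool_cam']
    Rt=R.from_euler('xyz',s['tcp_rot'],degrees=True).as_matrix()
    q=((np.atleast_2d(P)-s['position'])@Rt-T[:3,3])@T[:3,:3]
    rr=np.hypot(q[:,0],q[:,1]);t=np.arctan2(rr,q[:,2])
    return q[:,:2]/np.maximum(rr,1e-9)[:,None]*t[:,None]*c['fx']+[c['cx'],c['cy']]
E
python3 - <<'E'
from h import *
im=cv2.imread('pics/top0.png')
cv2.imwrite('pics/crop1.png',cv2.resize(im[115:300,125:455],None,fx=2.4,fy=2.4,interpolation=cv2.INTER_CUBIC))
for n,uv,z in[('panpt',(244,151),.048),('hubtop',(242,140),.112),('sleevetop',(168,210),.093),('table',(167,216),.045),('block top',(421,219),.07),('panel',(417,225),.022),('granite',(340,152),.036),('jar',(278,245),.074),('blower',(148,156),.05),('wafer',(427,152),.016),('tq1',(360,208),.048),('tq2',(427,279),.048)]:
    p=at_z(ray_fixed('top',uv),z);print(n,p.round(3),np.hypot(*p).round(3))
E
```

```text
panpt [0.662 0.124] 0.673
hubtop [0.669 0.122] 0.68
sleevetop [0.493 0.313] 0.583
table [0.486 0.329] 0.586
block top [ 0.462 -0.336] 0.571
panel [ 0.454 -0.34 ] 0.567
granite [ 0.658 -0.139] 0.672
jar [0.4   0.033] 0.402
blower [0.652 0.385] 0.757
wafer [ 0.66  -0.385] 0.764
tq1 [ 0.498 -0.184] 0.531
tq2 [ 0.31  -0.347] 0.465
```

View pics/crop1.png

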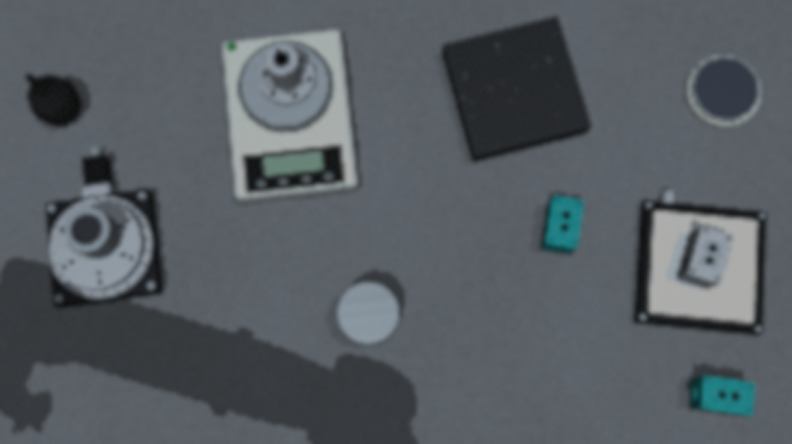

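The crop confirms it: the plain grey block with two ports sits on the panel at crop (705,250), and the turquoise ones stand on the bench at (565,222) and (725,395). I'm moving over the sleeve now.

>>> {"fn": "arm_command", "kwargs": {"steps": [{"hand": -1, "dp": [-0.121, 0.786, 0], "twist": 0}, {"hand": -1, "dp": [-0.121, 0.786, 0], "twist": 0}, {"hand": -1, "dp": [-0.121, 0.786, 0], "twist": 0}, {"hand": -1, "dp": [-0.121, 0.786, 0], "twist": 0}, {"hand": -1, "dp": [-0.121, 0.786, 0], "twist": 0}, {"hand": -1, "dp": [-0.121, 0.786, 0], "twist": 0}, {"hand": -1, "dp": [-0.121, 0.786, 0], "twist": 0}, {"hand": -1, "dp": [-0.121, 0.786, 0], "twist": 0}, {"hand": -1, "dp": [-0.121, 0.786, 0], "twist": 0}, {"hand": -1, "dp": [-0.121, 0.786, 0], "twist": 0}, {"hand": -1, "dp": [-0.121, 0.786, 0], "twist": 0}]}}

```text
time: 1.25
position: [0.4908, 0.3304, 0.2453]
tcp_rot: [-179.9, -0.0, 66.0]
wrist_force: [0.2, 0.4, -0.9]
gripper_width: 0.0852
```

```bash
python3 - <<'E'
from h import *
s=r.state();im=r.grab_frame('wrist');t=r.grab_frame('top')
print(s['time'],s['position'],s['tcp_rot'],s['qd'].round(2),r.tip_reach)
np.save('s1.npy',s,allow_pickle=True)
cv2.imwrite('pics/w1.png',im[:,:,::-1]);cv2.imwrite('pics/top1.png',t[:,:,::-1])
E
```

```text
1.25 [0.49077163 0.33037381 0.24529571] [-1.79929644e+02 -2.17831921e-02  6.60005270e+01] [ 0.03 -0.12  0.41 -0.19  0.2  -0.13  0.08] 0.014
```

View pics/w1.png

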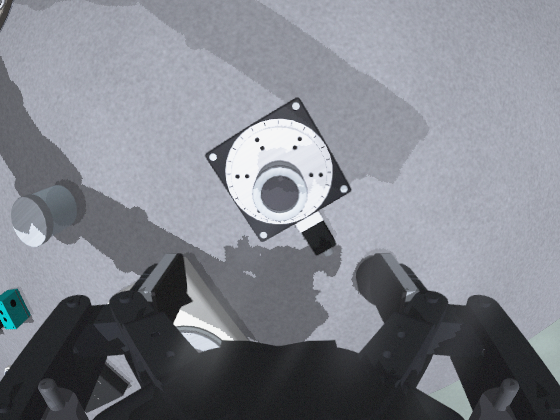

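```bash
cat >> h.py <<'E'
from scipy.ndimage import map_coordinates
def fit_circles(im,projf,guess,circles,span=.012):
    """circles: [(z,radius,weight)] coaxial; grid search of the centre with best gradient across each projected rim"""
    g=cv2.GaussianBlur(cv2.cvtColor(im,cv2.COLOR_BGR2GRAY),(0,0),0.8).astype(float);a=np.arange(0,2*np.pi,.05)
    def f(c):
        t=0
        for z,rad,w in circles:
            P=lambda q:map_coordinates(g,projf(np.c_[c[0]+q*np.cos(a),c[1]+q*np.sin(a),a*0+z]).T[::-1],order=1)
            t+=w*np.minimum(np.abs(P(rad+.0012)-P(rad-.0012)),40).mean()
        return t
    best=np.array(guess,float)
    for st in (.002,.0005):
        n=int(round(span/st)) if st==.002 else 6
        C=[best+[i*st,j*st] for i in range(-n,n+1) for j in range(-n,n+1)]
        v=[f(c) for c in C];best=C[int(np.argmax(v))]
    return best,max(v)
def S(f): return np.load(f,allow_pickle=True).item()
E
python3 - <<'E'
from h import *
s=S('s1.npy');im=cv2.imread('pics/w1.png');pf=lambda P:proj_wrist(s,P)
sl=at_z(ray_wrist(s,(279,193)),.093);tb=at_z(ray_wrist(s,(279,172)),.045)
print(sl,tb)
a,_=fit_circles(im,pf,sl,[(.093,.025,1),(.093,.017,1)]);print('sleeve',a,_)
b,_=fit_circles(im,pf,tb,[(.045,.05,1)]);print('table',b,_)
o=im.copy()
th=np.arange(0,6.3,.02)
for c,z,rd in((a,.093,.025),(a,.093,.017),(b,.045,.05)):
    for p in pf(np.c_[c[0]+rd*np.cos(th),c[1]+rd*np.sin(th),th*0+z]): cv2.circle(o,tuple(int(round(v)) for v in p),0,(0,0,255))
o=cv2.resize(o[90:270,190:370],None,fx=2,fy=2,interpolation=cv2.INTER_NEAREST)
t=cv2.imread('pics/top0.png');pt=lambda P:proj('top',P)
for n,g,cs in(('sleeve',sl,[(.093,.025,1),(.093,.017,1)]),('table',tb,[(.045,.05,1)]),('pan',(.66,.124),[(.048,.05,1)]),('hub',(.665,.122),[(.112,.018,1),(.056,.032,1)]),('jar',(.4,.033),[(.074,.033,1)]),('wafer',(.66,-.385),[(.016,.043,1)])):
    c,v=fit_circles(t,pt,g,cs);print('top',n,c,v)
    for z,rd,_ in cs:
        for p in pt(np.c_[c[0]+rd*np.cos(th),c[1]+rd*np.sin(th),th*0+z]): t[tuple(int(round(v)) for v in p[::-1])]=(0,0,255)
o2=cv2.resize(t[120:260,130:310],None,fx=2.4,fy=2.57,interpolation=cv2.INTER_NEAREST)
cv2.imwrite('pics/o1.png',np.hstack([o,o2[:360]]))
E
```

```text
[0.48907608 0.33014623] [0.47930139 0.3346576 ]
sleeve [0.49157608 0.32964623] 63.34624744193445
table [0.47130139 0.3326576 ] 21.996336296375222Traceback (most recent call last):
  File "<stdin>", line 14, in <module>
  File "h.py", line 37, in fit_circles
    v=[f(c) for c in C];best=C[int(np.argmax(v))]
       ~^^^
  File "h.py", line 31, in f
    t+=w*np.minimum(np.abs(P(rad+.0012)-P(rad-.0012)),40).mean()
                           ~^^^^^^^^^^^
  File "h.py", line 30, in <lambda>
    P=lambda q:map_coordinates(g,projf(np.c_[c[0]+q*np.cos(a),c[1]+q*np.sin(a),a*0+z]).T[::-1],order=1)
                                 ~~~~~^^^^^^^^^^^^^^^^^^^^^^^^^^^^^^^^^^^^^^^^^^^^^^^^
  File "<stdin>", line 12, in <lambda>
  File "h.py", line 15, in proj
    c=r.camera_info(n);K=np.array([[c['fx'],0,c['cx']],[0,c['fy'],c['cy']],[0,0,1]])
ValueError: time passes only in moves, steps and waits
```

```bash
python3 - <<'E'
import re
t=open('h.py').read()
t=t.replace("r.camera_info(n)","CI[n]").replace("r.camera_info('wrist')","CI['wrist']")
t=t.replace("from bench import r\n","from bench import r\nCI={n:r.camera_info(n) for n in('scene','top','wrist')}\n",1)
open('h.py','w').write(t)
E
cat > f1.py <<'E'
from h import *
s=S('s1.npy');im=cv2.imread('pics/w1.png');pf=lambda P:proj_wrist(s,P)
sl=at_z(ray_wrist(s,(279,193)),.093);tb=at_z(ray_wrist(s,(279,172)),.045)
a,_=fit_circles(im,pf,sl,[(.093,.025,1),(.093,.017,1)]);print('sleeve',a,_)
b,_=fit_circles(im,pf,tb,[(.045,.05,1)]);print('table',b,_)
o=im.copy()
th=np.arange(0,6.3,.02)
for c,z,rd in((a,.093,.025),(a,.093,.017),(b,.045,.05)):
    for p in pf(np.c_[c[0]+rd*np.cos(th),c[1]+rd*np.sin(th),th*0+z]): cv2.circle(o,tuple(int(round(v)) for v in p),0,(0,0,255))
o=cv2.resize(o[90:270,190:370],None,fx=2,fy=2,interpolation=cv2.INTER_NEAREST)
t=cv2.imread('pics/top0.png');t0=t.copy();pt=lambda P:proj('top',P)
for n,g,cs in(('sleeve',sl,[(.093,.025,1),(.093,.017,1)]),('table',tb,[(.045,.05,1)]),('pan',(.66,.124),[(.048,.05,1)]),('hub',(.665,.122),[(.112,.018,1),(.056,.032,1)]),('jar',(.4,.033),[(.074,.033,1)]),('wafer',(.66,-.385),[(.016,.043,1)])):
    c,v=fit_circles(t0,pt,g,cs);print('top',n,c,v)
    for z,rd,_ in cs:
        for p in pt(np.c_[c[0]+rd*np.cos(th),c[1]+rd*np.sin(th),th*0+z]): t[tuple(int(round(v)) for v in p[::-1])]=(0,0,255)
o2=cv2.resize(t[120:260,130:310],None,fx=2.4,fy=2.58,interpolation=cv2.INTER_NEAREST)
cv2.imwrite('pics/o1.png',np.hstack([o,o2[:360]]))
E
python3 f1.py
```

```text
sleeve [0.49157608 0.32964623] 63.34624744193445
table [0.47130139 0.3326576 ] 21.996336296375222
top sleeve [0.49307608 0.33214623] 31.697007438459025
top table [0.47480139 0.3236576 ] 14.600714286516936
top pan [0.6565 0.124 ] 11.374774979213624
top hub [0.676  0.1105] 19.595445873028716
top jar [0.401 0.034] 18.440738775738858
top wafer [ 0.6555 -0.3815] 8.289364311108491
```

View pics/o1.png

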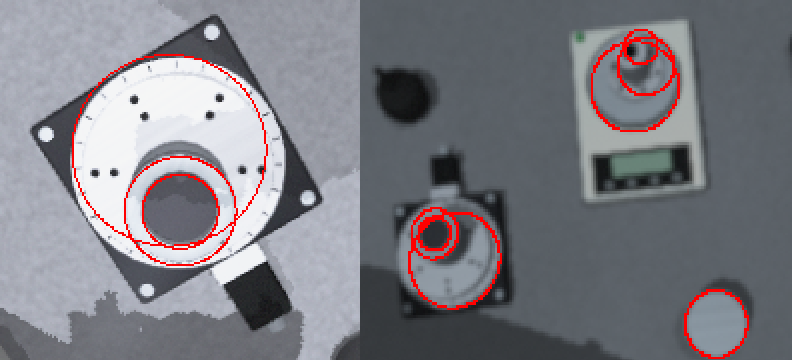

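```bash
python3 - <<'E'
from h import *
s=S('s1.npy');im=cv2.imread('pics/w1.png');pf=lambda P:proj_wrist(s,P)
Q=np.array([at_z(ray_wrist(s,(190+x/2,90+y/2)),.028) for x,y in((211,33),(46,134),(147,290),(308,198))])
print(Q.mean(0),(Q[0]+Q[2])/2,(Q[1]+Q[3])/2,[np.linalg.norm(Q[i]-Q[i-1]).round(4) for i in range(4)])
for z in(.045,.04,.035):
  for rd in(.050,.052,.053,.054,.055,.056,.057): print(z,rd,fit_circles(im,pf,Q.mean(0),[(z,rd,1)]))
E
```

```text
[0.48279826 0.33319671] [0.48281488 0.33298921] [0.48278163 0.33340421] [np.float64(0.1046), np.float64(0.1038), np.float64(0.1046), np.float64(0.1046)]
0.045 0.05 (array([0.47129826, 0.33269671]), np.float64(22.02985863883427))
0.045 0.052 (array([0.48479826, 0.33569671]), np.float64(21.01300823577937))
0.045 0.053 (array([0.47629826, 0.33369671]), np.float64(23.360650211031757))
0.045 0.054 (array([0.47979826, 0.33419671]), np.float64(38.8339056598409))
0.045 0.055 (array([0.47929826, 0.33469671]), np.float64(39.88314492416929))
0.045 0.056 (array([0.48029826, 0.33419671]), np.float64(39.299320474164865))
0.045 0.057 (array([0.48029826, 0.33519671]), np.float64(35.71180773008944))
0.04 0.05 (array([0.47079826, 0.33119671]), np.float64(21.73984345441951))
0.04 0.052 (array([0.47279826, 0.33319671]), np.float64(20.487611396764475))
0.04 0.053 (array([0.47679826, 0.33719671]), np.float64(21.66275823253654))
0.04 0.054 (array([0.47829826, 0.33119671]), np.float64(23.746280018791875))
0.04 0.055 (array([0.48029826, 0.33369671]), np.float64(39.55475558851968))
0.04 0.056 (array([0.47979826, 0.33419671]), np.float64(39.90718865751291))
0.04 0.057 (array([0.48129826, 0.33419671]), np.float64(39.033252546829914))
0.035 0.05 (array([0.47179826, 0.33069671]), np.float64(21.55863572496791))
0.035 0.052 (array([0.47279826, 0.33269671]), np.float64(21.76484180264405))
0.035 0.053 (array([0.48529826, 0.32969671]), np.float64(20.36761082172007))
0.035 0.054 (array([0.47729826, 0.33669671]), np.float64(21.971866451029282))
0.035 0.055 (array([0.48179826, 0.33319671]), np.float64(24.59618860883213))
0.035 0.056 (array([0.48129826, 0.33369671]), np.float64(39.749192304899715))
0.035 0.057 (array([0.48029826, 0.33369671]), np.float64(39.89532193834931))
```

>>> {"fn": "arm_command", "kwargs": {"steps": [{"hand": -1, "dp": [-0.001, 0.0025, 0.1], "twist": 0}, {"hand": -1, "dp": [-0.001, 0.0025, 0.2], "twist": 0}, {"hand": -1, "dp": [-0.001, 0.0025, 0.28], "twist": 0}, {"hand": -1, "dp": [-0.001, 0.0025, 0.34], "twist": 0}, {"hand": -1, "dp": [-0.001, 0.0025, 0.39], "twist": 0}, {"hand": -1, "dp": [-0.001, 0.0025, 0.42], "twist": 0}, {"hand": -1, "dp": [-0.001, 0.0025, 0.437], "twist": 0}, {"hand": -1, "dp": [-0.001, 0.0025, 0.437], "twist": 0}, {"hand": -1, "dp": [-0.001, 0.0025, 0.437], "twist": 0}]}}

```text
time: 2.25
position: [0.4939, 0.3283, 0.0715]
tcp_rot: [179.9, -0.1, 65.8]
wrist_force: [1.2, 0.3, -0.3]
gripper_width: 0.0852
```

>>> {"fn": "arm_command", "kwargs": {"steps": [{"hand": 1, "dp": [0, 0, 0], "twist": 0}, {"hand": 1, "dp": [0, 0, 0], "twist": 0}, {"hand": 1, "dp": [0, 0, 0], "twist": 0}, {"hand": 1, "dp": [0, 0, 0], "twist": 0}, {"hand": 1, "dp": [0, 0, 0], "twist": 0}, {"hand": 1, "dp": [0, 0, 0], "twist": 0}, {"hand": 1, "dp": [0, 0, 0], "twist": 0}, {"hand": 1, "dp": [0, 0, 0], "twist": 0}, {"hand": 1, "dp": [0, 0, 0], "twist": 0}, {"hand": 1, "dp": [0, 0, 0], "twist": 0}], "squeeze": 45}}

```text
time: 3.25
position: [0.4943, 0.3289, 0.0719]
tcp_rot: [179.9, -0.2, 65.8]
wrist_force: [0.4, 1.3, 5.1]
gripper_width: 0.0483
```

>>> {"fn": "arm_command", "kwargs": {"steps": [{"hand": 1, "dp": [0, 0, -0.02], "twist": 0}, {"hand": 1, "dp": [0, 0, -0.06], "twist": 0}, {"hand": 1, "dp": [0, 0, -0.13], "twist": 0}, {"hand": 1, "dp": [0, 0, -0.21], "twist": 0}, {"hand": 1, "dp": [0, 0, -0.29], "twist": 0}, {"hand": 1, "dp": [0, 0, -0.36], "twist": 0}, {"hand": 1, "dp": [0, 0, -0.4], "twist": 0}, {"hand": 1, "dp": [0, 0, -0.4], "twist": 0}]}}

```text
time: 4.05
position: [0.4941, 0.3276, 0.2324]
tcp_rot: [179.9, -0.1, 65.7]
wrist_force: [0.3, 0.3, -3.2]
gripper_width: 0.0481
```

>>> {"fn": "arm_command", "kwargs": {"steps": [{"hand": 1, "dp": [-0.03, 0.028, 0], "twist": 0.02}, {"hand": 1, "dp": [-0.08, 0.076, 0], "twist": 0.08}, {"hand": 1, "dp": [-0.15, 0.143, 0], "twist": 0.16}, {"hand": 1, "dp": [-0.22, 0.21, 0], "twist": 0.25}, {"hand": 1, "dp": [-0.29, 0.277, 0], "twist": 0.34}, {"hand": 1, "dp": [-0.36, 0.344, 0], "twist": 0.43}, {"hand": 1, "dp": [-0.43, 0.411, 0], "twist": 0.52}, {"hand": 1, "dp": [-0.5, 0.478, 0], "twist": 0.61}, {"hand": 1, "dp": [-0.57, 0.545, 0], "twist": 0.7}, {"hand": 1, "dp": [-0.64, 0.612, 0], "twist": 0.79}, {"hand": 1, "dp": [-0.71, 0.679, 0], "twist": 0.87}, {"hand": 1, "dp": [-0.78, 0.746, 0], "twist": 0.94}, {"hand": 1, "dp": [-0.84, 0.8, 0], "twist": 1}, {"hand": 1, "dp": [-0.88, 0.84, 0], "twist": 1}, {"hand": 1, "dp": [-0.899, 0.86, 0], "twist": 1}, {"hand": 1, "dp": [-0.899, 0.86, 0], "twist": 1}, {"hand": 1, "dp": [-0.899, 0.86, 0], "twist": 1}, {"hand": 1, "dp": [-0.899, 0.86, 0], "twist": 1}]}}

```text
time: 5.85
position: [0.6593, -0.1387, 0.2301]
tcp_rot: [-179.9, -0.0, 21.0]
wrist_force: [0.2, -0.5, -2.3]
gripper_width: 0.0482
```

```bash
python3 - <<'E'
from h import *
s=r.state();im=r.grab_frame('wrist')
print(s['time'],s['position'],s['tcp_rot'],s['gripper_width'],s['wrist_force'])
np.save('s2.npy',s,allow_pickle=True)
cv2.imwrite('pics/w2.png',im[:,:,::-1])
E
```

```text
5.85 [ 0.65934524 -0.13869721  0.23011837] [-1.79857265e+02 -4.46066120e-03  2.09511408e+01] 0.04820237320524274 [ 0.18126211 -0.46512304 -2.25218401]
```

View pics/w2.png

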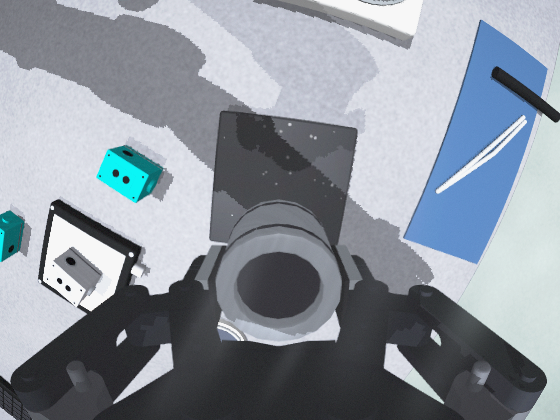

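```bash
python3 - <<'E'
from h import *
s=S('s2.npy')
Q=[at_z(ray_wrist(s,p),.036) for p in((220,111),(357,128),(211,240))]
print(np.round(Q,4),(Q[1]+Q[2])/2,np.linalg.norm(Q[0]-Q[1]),np.linalg.norm(Q[0]-Q[2]))
E
```

```text
[[ 0.577  -0.0906]
 [ 0.7109 -0.057 ]
 [ 0.6115 -0.2232]] [ 0.66121088 -0.14009222] 0.13803443671351395 0.1370129047539952
```

>>> {"fn": "arm_command", "kwargs": {"steps": [{"hand": 1, "dp": [0, 0, 0.06], "twist": 0}, {"hand": 1, "dp": [0, 0, 0.14], "twist": 0}, {"hand": 1, "dp": [0, 0, 0.22], "twist": 0}, {"hand": 1, "dp": [0, 0, 0.29], "twist": 0}, {"hand": 1, "dp": [0, 0, 0.34], "twist": 0}, {"hand": 1, "dp": [0, 0, 0.375], "twist": 0}, {"hand": 1, "dp": [0, 0, 0.395], "twist": 0}, {"hand": 1, "dp": [0, 0, 0.405], "twist": 0}, {"hand": 1, "dp": [0, 0, 0.41], "twist": 0}, {"hand": 1, "dp": [0, 0, 0.41], "twist": 0}, {"hand": 1, "dp": [0, 0, 0.41], "twist": 0}]}}

```text
time: 7.0
position: [0.6602, -0.1417, 0.0676]
tcp_rot: [179.9, -0.1, 20.8]
wrist_force: [0.2, 0.1, -2.6]
gripper_width: 0.0484
```

>>> {"fn": "arm_command", "kwargs": {"steps": [{"hand": 1, "dp": [0, 0, 0.003], "twist": 0}, {"hand": 1, "dp": [0, 0, 0.006], "twist": 0}, {"hand": 1, "dp": [0, 0, 0.009], "twist": 0}, {"hand": 1, "dp": [0, 0, 0.01], "twist": 0}, {"hand": 1, "dp": [0, 0, 0.011], "twist": 0}, {"hand": 1, "dp": [0, 0, 0.011], "twist": 0}]}}

```text
time: 7.6
position: [0.6596, -0.1414, 0.063]
tcp_rot: [180.0, -0.0, 20.8]
wrist_force: [-2.9, 1.1, 4.3]
gripper_width: 0.0484
```

>>> {"fn": "arm_command", "kwargs": {"steps": [{"hand": -1, "dp": [0, 0, 0], "twist": 0}, {"hand": -1, "dp": [0, 0, 0], "twist": 0}, {"hand": -1, "dp": [0, 0, 0], "twist": 0}, {"hand": -1, "dp": [0, 0, 0], "twist": 0}, {"hand": -1, "dp": [0, 0, 0], "twist": 0}, {"hand": -1, "dp": [0, 0, 0], "twist": 0}, {"hand": -1, "dp": [0, 0, -0.03], "twist": 0}, {"hand": -1, "dp": [0, 0, -0.12], "twist": 0}, {"hand": -1, "dp": [0, 0, -0.24], "twist": 0}, {"hand": -1, "dp": [0, 0, -0.36], "twist": 0}, {"hand": -1, "dp": [0, 0, -0.45], "twist": 0}, {"hand": -1, "dp": [0, 0, -0.45], "twist": 0}]}}

```text
time: 8.8
position: [0.6628, -0.143, 0.2512]
tcp_rot: [179.5, -0.7, 20.8]
wrist_force: [0.7, -0.4, 0.2]
gripper_width: 0.0853
```

>>> {"fn": "arm_command", "kwargs": {"steps": [{"hand": -1, "dp": [0.242, -0.609, 0], "twist": 0}, {"hand": -1, "dp": [0.242, -0.609, 0], "twist": 0}, {"hand": -1, "dp": [0.242, -0.609, 0], "twist": 0}, {"hand": -1, "dp": [0.242, -0.609, 0], "twist": 0}, {"hand": -1, "dp": [0.242, -0.609, 0], "twist": 0}, {"hand": -1, "dp": [0.242, -0.609, 0], "twist": 0}, {"hand": -1, "dp": [0.242, -0.609, 0], "twist": 0}, {"hand": -1, "dp": [0.242, -0.609, 0], "twist": 0}, {"hand": -1, "dp": [0.242, -0.609, 0], "twist": 0}, {"hand": -1, "dp": [0.242, -0.609, 0], "twist": 0}]}}

```text
time: 9.8
position: [0.6638, 0.1174, 0.2424]
tcp_rot: [179.9, 0.0, 20.5]
wrist_force: [0.8, 0.5, 0.0]
gripper_width: 0.0856
```

```bash
python3 - <<'E'
from h import *
s=r.state();im=r.grab_frame('wrist')
print(s['time'],s['position'],s['tcp_rot'],s['gripper_width'],s['wrist_force'])
np.save('s3.npy',s,allow_pickle=True)
cv2.imwrite('pics/w3.png',im[:,:,::-1])
E
```

```text
9.8 [0.66383628 0.1173511  0.2424154 ] [1.79914548e+02 6.54479664e-03 2.05181617e+01] 0.085597661885312 [0.77703814 0.54411537 0.00111537]
```

View pics/w3.png

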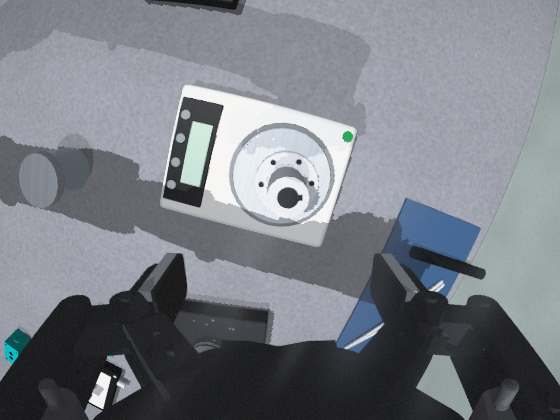

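```bash
python3 - <<'E'
from h import *
s=S('s3.npy');im=cv2.imread('pics/w3.png');pf=lambda P:proj_wrist(s,P)
h=at_z(ray_wrist(s,(289,198)),.112);p=at_z(ray_wrist(s,(282,174)),.048);print(h,p)
a,v=fit_circles(im,pf,h,[(.112,.018,1)],.008);print('hub',a,v)
a2,v=fit_circles(im,pf,h,[(.112,.018,1),(.056,.032,1)],.008);print('hub+fl',a2,v)
for rd in(.049,.05,.051,.052):
    b,v=fit_circles(im,pf,p,[(.048,rd,1)],.008);print('pan',rd,b,v)
b,v=fit_circles(im,pf,p,[(.048,.05,1)],.008)
Q=np.array([at_z(ray_wrist(s,q),.038) for q in((184,86),(357,125),(321,246),(161,207))]);print('box',Q.mean(0),[np.linalg.norm(Q[i]-Q[i-1]).round(3) for i in range(4)])
o=cv2.resize(im[70:260,150:370],None,fx=3,fy=3,interpolation=cv2.INTER_CUBIC);th=np.arange(0,6.3,.01)
for c,z,rd,col in((a,.112,.018,(0,0,255)),(a2,.056,.032,(0,160,0)),(b,.048,.05,(255,0,0))):
    for q in pf(np.c_[c[0]+rd*np.cos(th),c[1]+rd*np.sin(th),th*0+z]): cv2.circle(o,tuple(int(round(v)) for v in (q-[150,70]+.5)*3-.5),0,col)
cv2.imwrite('pics/o3.png',o)
E
```

```text
[0.67011879 0.12034147] [0.66236462 0.12660573]
hub [0.67861879 0.12134147] 30.51055506502009
hub+fl [0.67961879 0.11834147] 45.70933066112548
pan 0.049 [0.66286462 0.12360573] 39.08554491464544
pan 0.05 [0.66236462 0.12410573] 37.15031697241117
pan 0.051 [0.66086462 0.12160573] 34.805834868739375
pan 0.052 [0.66336462 0.12710573] 34.70281608155829
box [0.63357821 0.12195689] [np.float64(0.135), np.float64(0.184), np.float64(0.138), np.float64(0.184)]
```

View pics/o3.png

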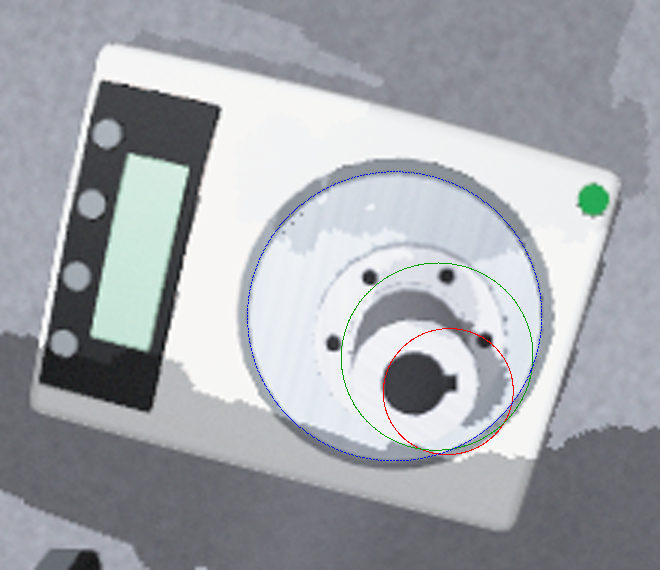

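```bash
python3 - <<'E'
from h import *
s=S('s3.npy')
P=lambda x,y:(150+(x+.5)/3-.5,70+(y+.5)/3-.5)
print(at_z(ray_wrist(s,P(414,383)),.112),at_z(ray_wrist(s,P(412,340)),.056),at_z(ray_wrist(s,P(396,316)),.048))
E
```

```text
[0.66888476 0.12048645] [0.66961137 0.12116846] [0.66241108 0.12552469]
```

>>> {"fn": "arm_command", "kwargs": {"steps": [{"hand": -1, "dp": [0.015, -0.003, 0.1], "twist": 0}, {"hand": -1, "dp": [0.015, -0.003, 0.2], "twist": 0}, {"hand": -1, "dp": [0.015, -0.003, 0.28], "twist": 0}, {"hand": -1, "dp": [0.015, -0.003, 0.33], "twist": 0}, {"hand": -1, "dp": [0.015, -0.003, 0.37], "twist": 0}, {"hand": -1, "dp": [0.015, -0.003, 0.393], "twist": 0}, {"hand": -1, "dp": [0.015, -0.003, 0.393], "twist": 0}, {"hand": -1, "dp": [0.015, -0.003, 0.393], "twist": 0}, {"hand": -1, "dp": [0.015, -0.003, 0.393], "twist": 0}]}}

```text
time: 10.75
position: [0.6698, 0.1238, 0.0865]
tcp_rot: [180.0, -0.2, 20.8]
wrist_force: [0.4, -0.2, 0.6]
gripper_width: 0.0852
```

>>> {"fn": "arm_command", "kwargs": {"steps": [{"hand": -1, "dp": [-0.004, 0.005, 0], "twist": 0}, {"hand": -1, "dp": [-0.004, 0.005, 0], "twist": 0}, {"hand": 1, "dp": [-0.004, 0.005, 0], "twist": 0}, {"hand": 1, "dp": [-0.004, 0.005, 0], "twist": 0}, {"hand": 1, "dp": [-0.004, 0.005, 0], "twist": 0}, {"hand": 1, "dp": [-0.004, 0.005, 0], "twist": 0}, {"hand": 1, "dp": [-0.004, 0.005, 0], "twist": 0}, {"hand": 1, "dp": [-0.004, 0.005, 0], "twist": 0}, {"hand": 1, "dp": [-0.004, 0.005, 0], "twist": 0}, {"hand": 1, "dp": [-0.004, 0.005, 0], "twist": 0}, {"hand": 1, "dp": [-0.004, 0.005, 0], "twist": 0}, {"hand": 1, "dp": [-0.004, 0.005, 0], "twist": 0}, {"hand": 1, "dp": [-0.004, 0.005, 0], "twist": 0}], "squeeze": 45}}

```text
time: 12.05
position: [0.6685, 0.1218, 0.0854]
tcp_rot: [180.0, -0.1, 20.8]
wrist_force: [1.9, 1.6, 3.0]
gripper_width: 0.035
```

>>> {"fn": "arm_command", "kwargs": {"steps": [{"hand": 1, "dp": [0, 0, -0.02], "twist": 0}, {"hand": 1, "dp": [0, 0, -0.06], "twist": 0}, {"hand": 1, "dp": [0, 0, -0.13], "twist": 0}, {"hand": 1, "dp": [0, 0, -0.21], "twist": 0}, {"hand": 1, "dp": [0, 0, -0.28], "twist": 0}, {"hand": 1, "dp": [0, 0, -0.33], "twist": 0}, {"hand": 1, "dp": [0, 0, -0.35], "twist": 0}, {"hand": 1, "dp": [0, 0, -0.35], "twist": 0}]}}

```text
time: 12.85
position: [0.6677, 0.1211, 0.2252]
tcp_rot: [180.0, 0.0, 20.7]
wrist_force: [0.3, 0.3, -2.3]
gripper_width: 0.0351
```

```bash
python3 - <<'E'
from h import *
s=r.state();im=r.grab_frame('wrist')
print(s['time'],s['position'],s['tcp_rot'],s['gripper_width'],s['wrist_force'])
np.save('s4.npy',s,allow_pickle=True)
cv2.imwrite('pics/w4.png',im[:,:,::-1])
E
```

```text
12.85 [0.66767317 0.12105378 0.22519625] [1.79989181e+02 2.56090588e-02 2.07495079e+01] 0.035091641216556224 [ 0.27391254  0.33898612 -2.32488651]
```

View pics/w4.png

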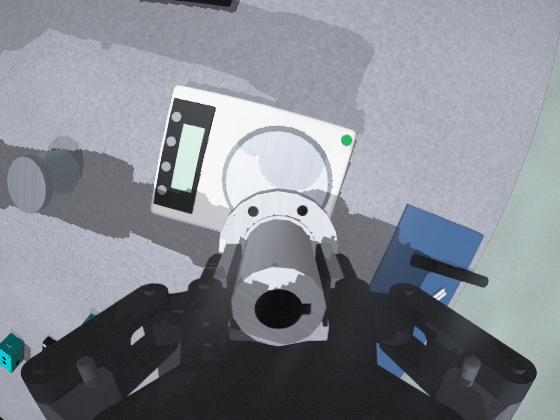

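>>> {"fn": "arm_command", "kwargs": {"steps": [{"hand": 1, "dp": [-0.015, -0.04, 0], "twist": 0}, {"hand": 1, "dp": [-0.041, -0.11, 0], "twist": 0}, {"hand": 1, "dp": [-0.071, -0.19, 0], "twist": 0}, {"hand": 1, "dp": [-0.1, -0.27, 0], "twist": 0}, {"hand": 1, "dp": [-0.13, -0.35, 0], "twist": 0}, {"hand": 1, "dp": [-0.16, -0.43, 0], "twist": 0}, {"hand": 1, "dp": [-0.19, -0.51, 0], "twist": 0}, {"hand": 1, "dp": [-0.216, -0.58, 0], "twist": 0}, {"hand": 1, "dp": [-0.236, -0.635, 0], "twist": 0}, {"hand": 1, "dp": [-0.247, -0.664, 0], "twist": 0}, {"hand": 1, "dp": [-0.247, -0.664, 0], "twist": 0}, {"hand": 1, "dp": [-0.247, -0.664, 0], "twist": 0}, {"hand": 1, "dp": [-0.247, -0.664, 0], "twist": 0}]}}

```text
time: 14.2
position: [0.4829, 0.3324, 0.2246]
tcp_rot: [179.9, -0.0, 20.6]
wrist_force: [0.2, -0.7, -2.8]
gripper_width: 0.0348
```

```bash
python3 - <<'E'
from h import *
s=r.state();im=r.grab_frame('wrist')
print(s['time'],s['position'],s['tcp_rot'],s['gripper_width'],s['wrist_force'])
np.save('s5.npy',s,allow_pickle=True)
cv2.imwrite('pics/w5.png',im[:,:,::-1])
E
```

```text
14.2 [0.4828585  0.33239464 0.22462232] [ 1.79881946e+02 -1.35310680e-04  2.05681224e+01] 0.03483385692874525 [ 0.23093472 -0.71782889 -2.79949379]
```

View pics/w5.png

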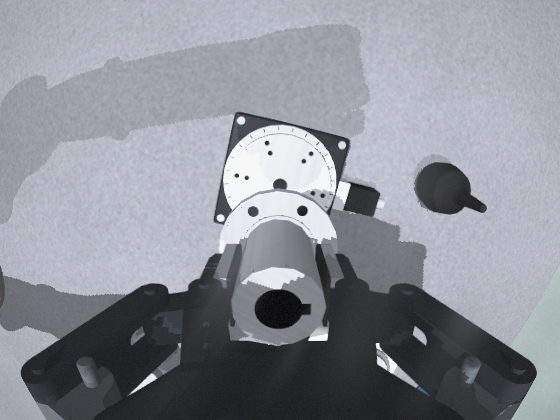

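```bash
python3 - <<'E'
from h import *
s=S('s5.npy');z=s['position'][2]
print('hole',at_z(ray_wrist(s,(280,185)),.045),'diag',(at_z(ray_wrist(s,(342,145)),.028)+at_z(ray_wrist(s,(220,217)),.028))/2)
im=cv2.imread('pics/w5.png')
b=at_z(ray_wrist(s,(279,309)),z+.0266)
print('hubaxis bore',b)
a,v=fit_circles(im,lambda P:proj_wrist(s,P),s['position'][:2],[(z+.0266,.018,1),],.006);print(a,v)
a,v=fit_circles(im,lambda P:proj_wrist(s,P),s['position'][:2],[(z-.0294,.032,1)],.006);print('flange',a,v)
E
```

```text
hole [0.48235108 0.33314494] diag [0.48199753 0.33299371]
hubaxis bore [0.48192428 0.33007669]
[0.4818585  0.32989464] 37.613951519736865
flange [0.4818585  0.32939464] 24.98867955733706
```

>>> {"fn": "arm_command", "kwargs": {"steps": [{"hand": 1, "dp": [0.003, -0.0075, 0.05], "twist": 0}, {"hand": 1, "dp": [0.003, -0.0075, 0.12], "twist": 0}, {"hand": 1, "dp": [0.003, -0.0075, 0.19], "twist": 0}, {"hand": 1, "dp": [0.003, -0.0075, 0.25], "twist": 0}, {"hand": 1, "dp": [0.003, -0.0075, 0.29], "twist": 0}, {"hand": 1, "dp": [0.003, -0.0075, 0.32], "twist": 0}, {"hand": 1, "dp": [0.003, -0.0075, 0.335], "twist": 0}, {"hand": 1, "dp": [0.003, -0.0075, 0.343], "twist": 0}, {"hand": 1, "dp": [0.003, -0.0075, 0.343], "twist": 0}, {"hand": 1, "dp": [0.003, -0.0075, 0.343], "twist": 0}]}}

```text
time: 15.25
position: [0.4821, 0.3384, 0.0886]
tcp_rot: [-180.0, -0.1, 20.8]
wrist_force: [-0.3, 0.1, -1.9]
gripper_width: 0.0349
```

>>> {"fn": "arm_command", "kwargs": {"steps": [{"hand": 1, "dp": [-0.001, 0.007, 0.004], "twist": 0}, {"hand": 1, "dp": [-0.001, 0.007, 0.007], "twist": 0}, {"hand": 1, "dp": [-0.001, 0.007, 0.01], "twist": 0}, {"hand": 1, "dp": [-0.001, 0.007, 0.01], "twist": 0}, {"hand": 1, "dp": [-0.001, 0.007, 0.01], "twist": 0}]}}

```text
time: 15.75
position: [0.4819, 0.3354, 0.0837]
tcp_rot: [-180.0, 0.0, 20.8]
wrist_force: [0.4, -0.5, -1.9]
gripper_width: 0.0354
```

Position is right and about 1.3 mm remains, so I'll touch down.

>>> {"fn": "arm_command", "kwargs": {"steps": [{"hand": 1, "dp": [0.001, 0, 0.002], "twist": 0}, {"hand": 1, "dp": [0.001, 0, 0.0035], "twist": 0}, {"hand": 1, "dp": [0.001, 0, 0.005], "twist": 0}, {"hand": 1, "dp": [0.001, 0, 0.005], "twist": 0}]}}

```text
time: 16.15
position: [0.4825, 0.3355, 0.0823]
tcp_rot: [-180.0, -0.0, 20.8]
wrist_force: [-1.7, -0.6, 1.6]
gripper_width: 0.0352
```

>>> {"fn": "arm_command", "kwargs": {"steps": [{"hand": -1, "dp": [0, 0, 0], "twist": 0}, {"hand": -1, "dp": [0, 0, 0], "twist": 0}, {"hand": -1, "dp": [0, 0, 0], "twist": 0}, {"hand": -1, "dp": [0, 0, 0], "twist": 0}, {"hand": -1, "dp": [0, 0, 0], "twist": 0}, {"hand": -1, "dp": [0, 0, 0], "twist": 0}, {"hand": -1, "dp": [0, 0, 0], "twist": 0}, {"hand": -1, "dp": [0, 0, -0.03], "twist": 0}, {"hand": -1, "dp": [0, 0, -0.1], "twist": 0}, {"hand": -1, "dp": [0, 0, -0.2], "twist": 0}, {"hand": -1, "dp": [0, 0, -0.3], "twist": 0}, {"hand": -1, "dp": [0, 0, -0.4], "twist": 0}, {"hand": -1, "dp": [0, 0, -0.42], "twist": 0}, {"hand": -1, "dp": [0, 0, -0.42], "twist": 0}, {"hand": -1, "dp": [0, 0, -0.42], "twist": 0}, {"hand": -1, "dp": [0, 0, -0.42], "twist": 0}]}}

```text
time: 17.75
position: [0.4813, 0.3349, 0.2477]
tcp_rot: [179.9, 0.2, 20.8]
wrist_force: [0.4, -0.9, -0.3]
gripper_width: 0.0854
```

```bash
cat > snap.py <<'E'
import sys
from h import *
n=sys.argv[1];s=r.state();im=r.grab_frame('wrist')
print(s['time'],s['position'],s['tcp_rot'],s['gripper_width'],s['wrist_force'])
np.save(f's{n}.npy',s,allow_pickle=True)
cv2.imwrite(f'pics/w{n}.png',im[:,:,::-1])
E
python3 snap.py 6; python3 - <<'E'
from h import *
s=S('s6.npy');im=cv2.imread('pics/w6.png')
cv2.imwrite('pics/w6c.png',cv2.resize(im[80:260,180:400],None,fx=3,fy=3,interpolation=cv2.INTER_CUBIC))
E
```

```text
17.75 [0.48129506 0.3348996  0.24770332] [179.9433927    0.22185675  20.78296845] 0.08541898882591978 [ 0.36919564 -0.92953018 -0.33334409]
```

View pics/w6c.png

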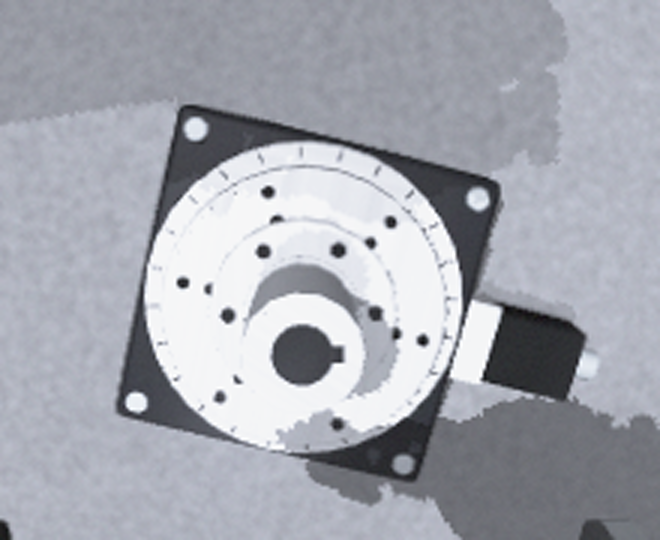

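```bash
python3 - <<'E'
from h import *
s=S('s6.npy');P=lambda q,z:at_z(ray_wrist(s,(180+(q[0]+.5)/3-.5,80+(q[1]+.5)/3-.5)),z)
m=lambda L,z:np.mean([P(q,z) for q in L],0)
print('screws',m([(196,129),(478,199),(403,464),(136,402)],.028))
print('holes',m([(268,192),(390,222),(422,340),(337,424),(219,397),(183,283)],.045))
print('bore',P((301,354),.109))
B=np.array([P(q,.053) for q in((263,251),(338,250),(375,314),(228,316))])
A=np.c_[2*B,np.ones(4)];x=np.linalg.lstsq(A,(B**2).sum(1),rcond=None)[0];print('flange',x[:2],np.sqrt(x[2]+x[:2]@x[:2]),(B[2]+B[3])/2)
E
```

```text
screws [0.48211175 0.33281173]
holes [0.48194678 0.33288725]
bore [0.48079201 0.33346953]
flange [0.48106353 0.33344178] 0.025012646681420943 [0.48125033 0.33299215]
```

>>> {"fn": "arm_command", "kwargs": {"steps": [{"hand": -1, "dp": [-0.32, 0.774, 0], "twist": -1}, {"hand": -1, "dp": [-0.32, 0.774, 0], "twist": -1}, {"hand": -1, "dp": [-0.32, 0.774, 0], "twist": -1}, {"hand": -1, "dp": [-0.32, 0.774, 0], "twist": -1}, {"hand": -1, "dp": [-0.32, 0.774, 0], "twist": -1}, {"hand": -1, "dp": [-0.32, 0.774, 0], "twist": -1}, {"hand": -1, "dp": [-0.32, 0.774, 0], "twist": -1}, {"hand": -1, "dp": [-0.32, 0.774, 0], "twist": -1}, {"hand": -1, "dp": [-0.32, 0.774, 0], "twist": -1}, {"hand": -1, "dp": [-0.32, 0.774, 0], "twist": -1}]}}

```text
time: 18.8
position: [0.4722, 0.0021, 0.2489]
tcp_rot: [-179.9, 0.0, 65.9]
wrist_force: [0.3, 0.3, -0.4]
gripper_width: 0.0851
```

>>> {"fn": "arm_command", "kwargs": {"steps": [{"hand": -1, "dp": [-0.776, 0.322, 0], "twist": -0.1}, {"hand": -1, "dp": [-0.776, 0.322, 0], "twist": -0.1}, {"hand": -1, "dp": [-0.776, 0.322, 0], "twist": -0.1}, {"hand": -1, "dp": [-0.776, 0.322, 0], "twist": -0.1}, {"hand": -1, "dp": [-0.776, 0.322, 0], "twist": -0.1}, {"hand": -1, "dp": [-0.776, 0.322, 0], "twist": -0.1}, {"hand": -1, "dp": [-0.776, 0.322, 0], "twist": -0.1}, {"hand": -1, "dp": [-0.776, 0.322, 0], "twist": -0.1}, {"hand": -1, "dp": [-0.776, 0.322, 0], "twist": -0.1}, {"hand": -1, "dp": [-0.776, 0.322, 0], "twist": -0.1}, {"hand": -1, "dp": [-0.776, 0.322, 0], "twist": -0.1}, {"hand": -1, "dp": [-0.776, 0.322, 0], "twist": -0.1}, {"hand": -1, "dp": [-0.776, 0.322, 0], "twist": -0.1}, {"hand": -1, "dp": [-0.776, 0.322, 0], "twist": -0.1}]}}

```text
time: 20.2
position: [0.4629, -0.3349, 0.2499]
tcp_rot: [180.0, -0.0, 70.3]
wrist_force: [0.3, 0.3, -0.1]
gripper_width: 0.0856
```

```bash
python3 snap.py 7; python3 - <<'E'
from h import *
im=cv2.imread('pics/w7.png')
cv2.imwrite('pics/w7c.png',cv2.resize(im[80:280,160:420],None,fx=3,fy=3,interpolation=cv2.INTER_CUBIC))
E
```

```text
20.2 [ 0.46290521 -0.33488446  0.24987543] [ 1.79979422e+02 -1.21239851e-02  7.03295800e+01] 0.08561562525527665 [ 0.34384324  0.2954009  -0.13235912]
```

View pics/w7c.png

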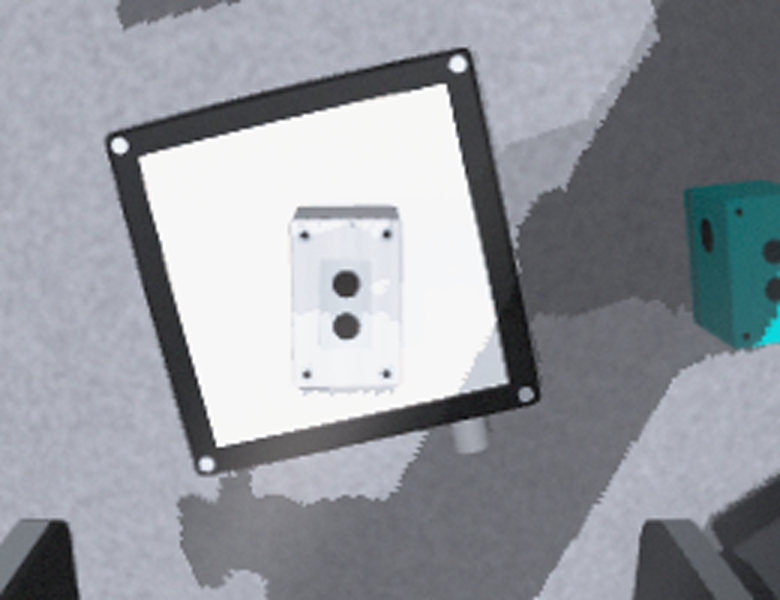

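```bash
python3 - <<'E'
from h import *
s=S('s7.npy');P=lambda q,z:at_z(ray_wrist(s,(160+(q[0]+.5)/3-.5,80+(q[1]+.5)/3-.5)),z)
m=lambda L,z:np.mean([P(q,z) for q in L],0)
print('screws',m([(120,146),(458,64),(526,395),(207,464)],.020))
print('diff',m([(447,84),(138,157),(217,446),(509,382)],.022))
B=np.array([P(q,.07) for q in((305,236),(387,235),(387,373),(307,374))])
d=B[1]+B[2]-B[0]-B[3];print('block',B.mean(0),'jaw yaw',np.degrees(np.arctan2(d[1],d[0])),m([(346,284),(346,326)],.07))
R_=R.from_euler('xyz',s['tcp_rot'],degrees=True).as_matrix()
print('tool delta',R_.T@np.r_[B.mean(0)-s['position'][:2],0])
E
```

```text
screws [ 0.45003648 -0.34334159]
diff [ 0.44952375 -0.34302831]
block [ 0.45554466 -0.33701473] jaw yaw 70.97557597702254 [ 0.45538203 -0.33711923]
tool delta [-4.48359041e-03 -6.21394874e-03 -3.18045731e-06]
```

>>> {"fn": "arm_command", "kwargs": {"steps": [{"hand": -1, "dp": [-0.011, -0.0155, 0.1], "twist": 0}, {"hand": -1, "dp": [-0.011, -0.0155, 0.2], "twist": 0}, {"hand": -1, "dp": [-0.011, -0.0155, 0.29], "twist": 0}, {"hand": -1, "dp": [-0.011, -0.0155, 0.35], "twist": 0}, {"hand": -1, "dp": [-0.011, -0.0155, 0.38], "twist": 0}, {"hand": -1, "dp": [-0.011, -0.0155, 0.38], "twist": 0}, {"hand": -1, "dp": [-0.011, -0.0155, 0.38], "twist": 0}]}}

```text
time: 20.95
position: [0.4561, -0.3382, 0.0989]
tcp_rot: [179.9, 0.0, 70.3]
wrist_force: [1.0, 0.1, 0.4]
gripper_width: 0.0855
```

>>> {"fn": "arm_command", "kwargs": {"steps": [{"hand": -1, "dp": [0.001, -0.002, 0.05], "twist": 0}, {"hand": -1, "dp": [0.001, -0.002, 0.1], "twist": 0}, {"hand": -1, "dp": [0.001, -0.002, 0.12], "twist": 0}, {"hand": -1, "dp": [0.001, -0.002, 0.13], "twist": 0}, {"hand": -1, "dp": [0.001, -0.002, 0.13], "twist": 0}, {"hand": -1, "dp": [0.001, -0.002, 0.13], "twist": 0}, {"hand": 1, "dp": [0.001, -0.002, 0.13], "twist": 0}, {"hand": 1, "dp": [0.001, -0.002, 0.13], "twist": 0}, {"hand": 1, "dp": [0.001, -0.002, 0.13], "twist": 0}, {"hand": 1, "dp": [0.001, -0.002, 0.13], "twist": 0}, {"hand": 1, "dp": [0.001, -0.002, 0.13], "twist": 0}, {"hand": 1, "dp": [0.001, -0.002, 0.13], "twist": 0}, {"hand": 1, "dp": [0.001, -0.002, 0.13], "twist": 0}, {"hand": 1, "dp": [0.001, -0.002, 0.13], "twist": 0}, {"hand": 1, "dp": [0.001, -0.002, 0.13], "twist": 0}, {"hand": 1, "dp": [0.001, -0.002, 0.13], "twist": 0}, {"hand": 1, "dp": [0.001, -0.002, 0.13], "twist": 0}], "squeeze": 45}}

```text
time: 22.65
position: [0.4552, -0.3367, 0.0461]
tcp_rot: [180.0, -0.0, 70.3]
wrist_force: [0.9, 1.9, 5.6]
gripper_width: 0.0358
```

>>> {"fn": "arm_command", "kwargs": {"steps": [{"hand": 1, "dp": [0, 0, -0.02], "twist": 0}, {"hand": 1, "dp": [0, 0, -0.06], "twist": 0}, {"hand": 1, "dp": [0, 0, -0.13], "twist": 0}, {"hand": 1, "dp": [0, 0, -0.21], "twist": 0}, {"hand": 1, "dp": [0, 0, -0.29], "twist": 0}, {"hand": 1, "dp": [0, 0, -0.37], "twist": 0}, {"hand": 1, "dp": [0, 0, -0.43], "twist": 0}, {"hand": 1, "dp": [0, 0, -0.45], "twist": 0}, {"hand": 1, "dp": [0, 0, -0.45], "twist": 0}]}}

```text
time: 23.55
position: [0.4546, -0.3373, 0.226]
tcp_rot: [179.9, 0.0, 70.2]
wrist_force: [-0.4, 0.3, -3.1]
gripper_width: 0.0357
```

>>> {"fn": "arm_command", "kwargs": {"steps": [{"hand": 1, "dp": [0.04, 0.003, 0], "twist": 0}, {"hand": 1, "dp": [0.1, 0.008, 0], "twist": 0}, {"hand": 1, "dp": [0.18, 0.014, 0], "twist": 0}, {"hand": 1, "dp": [0.26, 0.02, 0], "twist": 0}, {"hand": 1, "dp": [0.34, 0.027, 0], "twist": 0}, {"hand": 1, "dp": [0.42, 0.033, 0], "twist": 0}, {"hand": 1, "dp": [0.5, 0.039, 0], "twist": 0}, {"hand": 1, "dp": [0.57, 0.045, 0], "twist": 0}, {"hand": 1, "dp": [0.631, 0.049, 0], "twist": 0}]}}

```text
time: 24.45
position: [0.5575, -0.1033, 0.2228]
tcp_rot: [-179.7, 0.0, 70.4]
wrist_force: [-0.3, -0.5, -1.6]
gripper_width: 0.0357
```

>>> {"fn": "arm_command", "kwargs": {"steps": [{"hand": 1, "dp": [0.07, 0.005, 0], "twist": 0}, {"hand": 1, "dp": [0.15, 0.011, 0], "twist": 0}, {"hand": 1, "dp": [0.23, 0.018, 0], "twist": 0}, {"hand": 1, "dp": [0.31, 0.024, 0], "twist": 0}, {"hand": 1, "dp": [0.39, 0.03, 0], "twist": 0}, {"hand": 1, "dp": [0.47, 0.037, 0], "twist": 0}, {"hand": 1, "dp": [0.54, 0.042, 0], "twist": 0}, {"hand": 1, "dp": [0.6, 0.047, 0], "twist": 0}, {"hand": 1, "dp": [0.631, 0.049, 0], "twist": 0}, {"hand": 1, "dp": [0.631, 0.049, 0], "twist": 0}, {"hand": 1, "dp": [0.631, 0.049, 0], "twist": 0}, {"hand": 1, "dp": [0.631, 0.049, 0], "twist": 0}, {"hand": 1, "dp": [0.631, 0.049, 0], "twist": 0}]}}

```text
time: 25.75
position: [0.6618, 0.123, 0.226]
tcp_rot: [180.0, 0.0, 70.1]
wrist_force: [-0.5, -0.1, -2.6]
gripper_width: 0.0355
```

```bash
python3 snap.py 8
```

```text
25.75 [0.66180498 0.12298342 0.22603792] [1.79977617e+02 4.44764072e-02 7.01106215e+01] 0.03551880974965725 [-0.51061165 -0.09579061 -2.6149502 ]
```

View pics/w8.png

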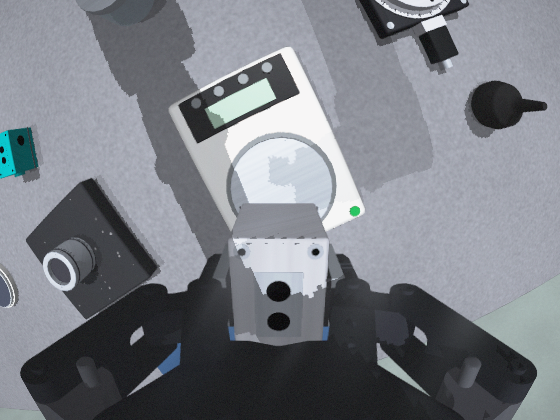

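```bash
python3 - <<'E'
from h import *
for n in(3,4,8):
    s=S(f's{n}.npy');im=cv2.imread(f'pics/w{n}.png')
    for rd in(.049,.05,.052,.053,.054): print(n,rd,fit_circles(im,lambda P:proj_wrist(s,P),(.6624,.1245),[(.048,rd,1)],.006))
print('chord',(at_z(ray_wrist(s,(228,187)),.048)+at_z(ray_wrist(s,(336,187)),.048))/2)
z=s['position'][2]+.0239
print('ports',(at_z(ray_wrist(s,(279,291)),z)+at_z(ray_wrist(s,(279,321)),z))/2-s['position'][:2])
E
```

```text
3 0.049 (array([0.6624, 0.125 ]), np.float64(39.101219449916705))
3 0.05 (array([0.6624, 0.1255]), np.float64(37.92449098141241))
3 0.052 (array([0.6634, 0.129 ]), np.float64(34.825168925145434))
3 0.053 (array([0.6624, 0.126 ]), np.float64(38.91140873534454))
3 0.054 (array([0.6619, 0.1265]), np.float64(39.48041586547676))
4 0.049 (array([0.6624, 0.1255]), np.float64(27.997683071426067))
4 0.05 (array([0.6624, 0.1255]), np.float64(27.116195651253733))
4 0.052 (array([0.6634, 0.129 ]), np.float64(25.91238928167981))
4 0.053 (array([0.6619, 0.127 ]), np.float64(27.926438473278672))
4 0.054 (array([0.6624, 0.127 ]), np.float64(28.04080001746812))
8 0.049 (array([0.6634, 0.1235]), np.float64(28.182649861964627))
8 0.05 (array([0.6634, 0.1235]), np.float64(28.844883200704004))
8 0.052 (array([0.6654, 0.122 ]), np.float64(27.479226670650093))
8 0.053 (array([0.6614, 0.124 ]), np.float64(32.1808181296593))
8 0.054 (array([0.6619, 0.124 ]), np.float64(33.00131206156722))
chord [0.66130013 0.12535431]
ports [ 0.00040538 -0.00152467]
```

>>> {"fn": "arm_command", "kwargs": {"steps": [{"hand": 1, "dp": [0.003, -0.002, 0.05], "twist": 0}, {"hand": 1, "dp": [0.003, -0.002, 0.12], "twist": 0}, {"hand": 1, "dp": [0.003, -0.002, 0.19], "twist": 0}, {"hand": 1, "dp": [0.003, -0.002, 0.26], "twist": 0}, {"hand": 1, "dp": [0.003, -0.002, 0.31], "twist": 0}, {"hand": 1, "dp": [0.003, -0.002, 0.345], "twist": 0}, {"hand": 1, "dp": [0.003, -0.002, 0.365], "twist": 0}, {"hand": 1, "dp": [0.003, -0.002, 0.373], "twist": 0}, {"hand": 1, "dp": [0.003, -0.002, 0.373], "twist": 0}, {"hand": 1, "dp": [0.003, -0.002, 0.373], "twist": 0}]}}

```text
time: 26.8
position: [0.6626, 0.1267, 0.0778]
tcp_rot: [179.9, -0.1, 70.3]
wrist_force: [0.2, -0.3, -2.3]
gripper_width: 0.0354
```

>>> {"fn": "arm_command", "kwargs": {"steps": [{"hand": 1, "dp": [-0.002, 0, 0.004], "twist": 0}, {"hand": 1, "dp": [-0.002, 0, 0.008], "twist": 0}, {"hand": 1, "dp": [-0.002, 0, 0.01], "twist": 0}, {"hand": 1, "dp": [-0.002, 0, 0.012], "twist": 0}, {"hand": 1, "dp": [-0.002, 0, 0.0135], "twist": 0}, {"hand": 1, "dp": [-0.002, 0, 0.0135], "twist": 0}]}}

```text
time: 27.4
position: [0.6614, 0.1259, 0.0722]
tcp_rot: [180.0, -0.0, 70.3]
wrist_force: [-2.7, 0.5, 4.2]
gripper_width: 0.0357
```

>>> {"fn": "arm_command", "kwargs": {"steps": [{"hand": -1, "dp": [0, 0, 0], "twist": 0}, {"hand": -1, "dp": [0, 0, 0], "twist": 0}, {"hand": -1, "dp": [0, 0, 0], "twist": 0}, {"hand": -1, "dp": [0, 0, 0], "twist": 0}, {"hand": -1, "dp": [0, 0, 0], "twist": 0}, {"hand": -1, "dp": [0, 0, 0], "twist": 0}, {"hand": -1, "dp": [0, 0, 0], "twist": 0}, {"hand": -1, "dp": [0, 0, -0.03], "twist": 0}, {"hand": -1, "dp": [0, 0, -0.1], "twist": 0}, {"hand": -1, "dp": [0, 0, -0.2], "twist": 0}, {"hand": -1, "dp": [0, 0, -0.3], "twist": 0}, {"hand": -1, "dp": [0, 0, -0.4], "twist": 0}, {"hand": -1, "dp": [0, 0, -0.44], "twist": 0}, {"hand": -1, "dp": [0, 0, -0.44], "twist": 0}, {"hand": -1, "dp": [0, 0, -0.44], "twist": 0}, {"hand": -1, "dp": [0, 0, -0.44], "twist": 0}]}}

```text
time: 29.0
position: [0.6603, 0.1259, 0.2451]
tcp_rot: [-179.8, 0.1, 70.3]
wrist_force: [0.1, 0.6, -0.5]
gripper_width: 0.0852
```

```bash
python3 snap.py 9
```

```text
29.0 [0.66026909 0.12587548 0.24506058] [-1.79803596e+02  9.49614757e-02  7.02711892e+01] 0.08518233271933767 [ 0.12984706  0.62292616 -0.52905853]
```

View pics/w9.png

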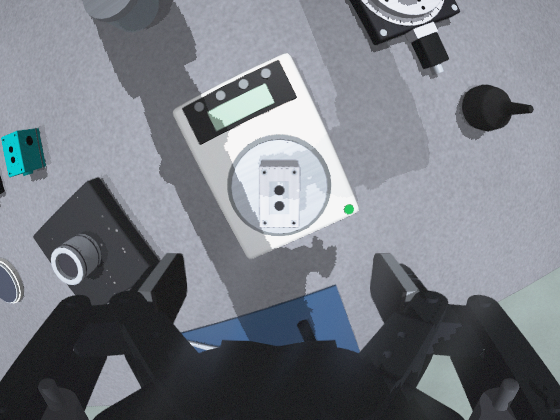

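```bash
python3 - <<'E'
from h import *
s=S('s9.npy');im=cv2.imread('pics/w9.png');pf=lambda P:proj_wrist(s,P)
print('block',(at_z(ray_wrist(s,(279,190)),.096)+at_z(ray_wrist(s,(279.5,206)),.096))/2)
for rd in (.05,.053):print('pan',fit_circles(im,pf,(.6624,.125),[(.048,rd,1)],.006))
print('sleeve',fit_circles(im,pf,at_z(ray_wrist(s,(70,265)),.084),[(.084,.025,1),(.084,.017,1)],.01))
E
```

```text
block [0.66176289 0.12438057]
pan (array([0.6624, 0.124 ]), np.float64(36.84907633999989))
pan (array([0.6614, 0.124 ]), np.float64(38.85239518080906))
sleeve (array([ 0.65636427, -0.1393018 ]), np.float64(77.44071606669243))
```

>>> {"fn": "arm_command", "kwargs": {"steps": [{"hand": -1, "dp": [-0.626, 0.224, 0], "twist": 0}, {"hand": -1, "dp": [-0.626, 0.224, 0], "twist": 0}, {"hand": -1, "dp": [-0.626, 0.224, 0], "twist": 0}, {"hand": -1, "dp": [-0.626, 0.224, 0], "twist": 0}, {"hand": -1, "dp": [-0.626, 0.224, 0], "twist": 0}, {"hand": -1, "dp": [-0.626, 0.224, 0], "twist": 0}, {"hand": -1, "dp": [-0.626, 0.224, 0], "twist": 0}, {"hand": -1, "dp": [-0.626, 0.224, 0], "twist": 0}, {"hand": -1, "dp": [-0.626, 0.224, 0], "twist": 0}, {"hand": -1, "dp": [-0.626, 0.224, 0], "twist": 0}, {"hand": -1, "dp": [-0.626, 0.224, 0], "twist": 0}, {"hand": -1, "dp": [-0.626, 0.224, 0], "twist": 0}]}}

```text
time: 30.25
position: [0.6614, -0.139, 0.2472]
tcp_rot: [180.0, -0.0, 70.4]
wrist_force: [0.2, 0.3, -0.0]
gripper_width: 0.0852
```

```bash
python3 snap.py 10; python3 - <<'E'
from h import *
s=S('s10.npy');im=cv2.imread('pics/w10.png');pf=lambda P:proj_wrist(s,P)
print('sleeve',fit_circles(im,pf,(.659,-.141),[(.084,.025,1),(.084,.017,1)],.01))
E
```

```text
30.25 [ 0.66140312 -0.13899024  0.24715446] [ 1.79999577e+02 -1.67766421e-02  7.03696696e+01] 0.08516064924272608 [ 0.21337763  0.33705518 -0.00850862]
sleeve (array([ 0.657, -0.14 ]), np.float64(74.5865791920298))
```

>>> {"fn": "arm_command", "kwargs": {"steps": [{"hand": -1, "dp": [-0.006, -0.0095, 0.1], "twist": 0}, {"hand": -1, "dp": [-0.006, -0.0095, 0.2], "twist": 0}, {"hand": -1, "dp": [-0.006, -0.0095, 0.28], "twist": 0}, {"hand": -1, "dp": [-0.006, -0.0095, 0.32], "twist": 0}, {"hand": -1, "dp": [-0.006, -0.0095, 0.335], "twist": 0}, {"hand": -1, "dp": [-0.006, -0.0095, 0.335], "twist": 0}, {"hand": -1, "dp": [-0.006, -0.0095, 0.335], "twist": 0}]}}

```text
time: 31.0
position: [0.6578, -0.1415, 0.1146]
tcp_rot: [179.8, -0.0, 70.3]
wrist_force: [-0.1, 0.3, 0.3]
gripper_width: 0.0855
```

>>> {"fn": "arm_command", "kwargs": {"steps": [{"hand": -1, "dp": [0.003, -0.003, 0.05], "twist": 0}, {"hand": -1, "dp": [0.003, -0.003, 0.1], "twist": 0}, {"hand": -1, "dp": [0.003, -0.003, 0.12], "twist": 0}, {"hand": -1, "dp": [0.003, -0.003, 0.129], "twist": 0}, {"hand": -1, "dp": [0.003, -0.003, 0.129], "twist": 0}, {"hand": -1, "dp": [0.003, -0.003, 0.129], "twist": 0}, {"hand": 1, "dp": [0.003, -0.003, 0.129], "twist": 0}, {"hand": 1, "dp": [0.003, -0.003, 0.129], "twist": 0}, {"hand": 1, "dp": [0.003, -0.003, 0.129], "twist": 0}, {"hand": 1, "dp": [0.003, -0.003, 0.129], "twist": 0}, {"hand": 1, "dp": [0.003, -0.003, 0.129], "twist": 0}, {"hand": 1, "dp": [0.003, -0.003, 0.129], "twist": 0}, {"hand": 1, "dp": [0.003, -0.003, 0.129], "twist": 0}, {"hand": 1, "dp": [0.003, -0.003, 0.129], "twist": 0}, {"hand": 1, "dp": [0.003, -0.003, 0.129], "twist": 0}, {"hand": 1, "dp": [0.003, -0.003, 0.129], "twist": 0}, {"hand": 1, "dp": [0.003, -0.003, 0.129], "twist": 0}], "squeeze": 45}}

```text
time: 32.7
position: [0.6569, -0.1393, 0.0626]
tcp_rot: [179.9, -0.1, 70.3]
wrist_force: [-1.4, 1.4, 4.8]
gripper_width: 0.0498
```

>>> {"fn": "arm_command", "kwargs": {"steps": [{"hand": 1, "dp": [0, 0, -0.02], "twist": 0}, {"hand": 1, "dp": [0, 0, -0.06], "twist": 0}, {"hand": 1, "dp": [0, 0, -0.13], "twist": 0}, {"hand": 1, "dp": [0, 0, -0.21], "twist": 0}, {"hand": 1, "dp": [0, 0, -0.29], "twist": 0}, {"hand": 1, "dp": [0, 0, -0.37], "twist": 0}, {"hand": 1, "dp": [0, 0, -0.4], "twist": 0}, {"hand": 1, "dp": [0, 0, -0.4], "twist": 0}]}}

```text
time: 33.5
position: [0.657, -0.1404, 0.2239]
tcp_rot: [179.7, -0.0, 70.3]
wrist_force: [-0.4, 0.1, -2.6]
gripper_width: 0.0497
```

>>> {"fn": "arm_command", "kwargs": {"steps": [{"hand": 1, "dp": [-0.04, -0.019, 0], "twist": 0}, {"hand": 1, "dp": [-0.11, -0.053, 0], "twist": 0}, {"hand": 1, "dp": [-0.19, -0.092, 0], "twist": 0}, {"hand": 1, "dp": [-0.27, -0.131, 0], "twist": 0}, {"hand": 1, "dp": [-0.35, -0.17, 0], "twist": 0}, {"hand": 1, "dp": [-0.43, -0.209, 0], "twist": 0}, {"hand": 1, "dp": [-0.51, -0.248, 0], "twist": 0}, {"hand": 1, "dp": [-0.58, -0.282, 0], "twist": 0}, {"hand": 1, "dp": [-0.63, -0.307, 0], "twist": 0}, {"hand": 1, "dp": [-0.651, -0.317, 0], "twist": 0}, {"hand": 1, "dp": [-0.651, -0.317, 0], "twist": 0}, {"hand": 1, "dp": [-0.651, -0.317, 0], "twist": 0}, {"hand": 1, "dp": [-0.651, -0.317, 0], "twist": 0}, {"hand": 1, "dp": [-0.651, -0.317, 0], "twist": 0}]}}

```text
time: 34.9
position: [0.4502, -0.3404, 0.2212]
tcp_rot: [-180.0, -0.0, 70.5]
wrist_force: [0.4, 0.3, -2.6]
gripper_width: 0.0498
```

```bash
python3 snap.py 11; python3 - <<'E'
from h import *
s=S('s11.npy');im=cv2.imread('pics/w11.png');pf=lambda P:proj_wrist(s,P);z=s['position'][2]
print('sleeve held',fit_circles(im,pf,s['position'][:2],[(z+.0214,.025,1),(z+.0214,.017,1)],.008))
E
```

```text
34.9 [ 0.45021495 -0.34042256  0.22116961] [-1.79990531e+02 -3.96704777e-02  7.04582308e+01] 0.04979646873501309 [ 0.44373324  0.27614539 -2.59239239]
sleeve held (array([ 0.44971495, -0.34192256]), np.float64(61.68188481518638))
```

>>> {"fn": "arm_command", "kwargs": {"steps": [{"hand": 1, "dp": [-0.002, 0.001, 0.05], "twist": 0}, {"hand": 1, "dp": [-0.002, 0.001, 0.12], "twist": 0}, {"hand": 1, "dp": [-0.002, 0.001, 0.2], "twist": 0}, {"hand": 1, "dp": [-0.002, 0.001, 0.28], "twist": 0}, {"hand": 1, "dp": [-0.002, 0.001, 0.34], "twist": 0}, {"hand": 1, "dp": [-0.002, 0.001, 0.38], "twist": 0}, {"hand": 1, "dp": [-0.002, 0.001, 0.405], "twist": 0}, {"hand": 1, "dp": [-0.002, 0.001, 0.415], "twist": 0}, {"hand": 1, "dp": [-0.002, 0.001, 0.415], "twist": 0}, {"hand": 1, "dp": [-0.002, 0.001, 0.415], "twist": 0}]}}

```text
time: 35.95
position: [0.4498, -0.3434, 0.0565]
tcp_rot: [179.9, 0.0, 70.3]
wrist_force: [1.8, 0.0, -2.9]
gripper_width: 0.0501
```

Remaining: 0.0079 m down and +1.2 mm in y (tool x +0.003).

>>> {"fn": "arm_command", "kwargs": {"steps": [{"hand": 1, "dp": [0.002, -0.001, 0.006], "twist": 0}, {"hand": 1, "dp": [0.002, -0.001, 0.011], "twist": 0}, {"hand": 1, "dp": [0.002, -0.001, 0.014], "twist": 0}, {"hand": 1, "dp": [0.002, -0.001, 0.016], "twist": 0}, {"hand": 1, "dp": [0.002, -0.001, 0.018], "twist": 0}, {"hand": 1, "dp": [0.002, -0.001, 0.018], "twist": 0}]}}

```text
time: 36.55
position: [0.4489, -0.3419, 0.0486]
tcp_rot: [180.0, -0.0, 70.3]
wrist_force: [-0.4, 0.8, 0.0]
gripper_width: 0.0492
```

>>> {"fn": "arm_command", "kwargs": {"steps": [{"hand": 1, "dp": [0, 0, 0.0015], "twist": 0}, {"hand": 1, "dp": [0, 0, 0.0015], "twist": 0}, {"hand": 1, "dp": [0, 0, 0.0015], "twist": 0}]}}

```text
time: 36.85
position: [0.4488, -0.3419, 0.0485]
tcp_rot: [180.0, -0.0, 70.3]
wrist_force: [-2.4, 2.6, 5.1]
gripper_width: 0.0495
```

>>> {"fn": "arm_command", "kwargs": {"steps": [{"hand": -1, "dp": [0, 0, 0], "twist": 0}, {"hand": -1, "dp": [0, 0, 0], "twist": 0}, {"hand": -1, "dp": [0, 0, 0], "twist": 0}, {"hand": -1, "dp": [0, 0, 0], "twist": 0}, {"hand": -1, "dp": [0, 0, 0], "twist": 0}, {"hand": -1, "dp": [0, 0, 0], "twist": 0}, {"hand": -1, "dp": [0, 0, 0], "twist": 0}, {"hand": -1, "dp": [0, 0, -0.03], "twist": 0}, {"hand": -1, "dp": [0, 0, -0.1], "twist": 0}, {"hand": -1, "dp": [0, 0, -0.2], "twist": 0}, {"hand": -1, "dp": [0, 0, -0.3], "twist": 0}, {"hand": -1, "dp": [0, 0, -0.4], "twist": 0}, {"hand": -1, "dp": [0, 0, -0.5], "twist": 0}, {"hand": -1, "dp": [0, 0, -0.5], "twist": 0}, {"hand": -1, "dp": [0, 0, -0.5], "twist": 0}, {"hand": -1, "dp": [0, 0, -0.5], "twist": 0}]}}

```text
time: 38.45
position: [0.4483, -0.3413, 0.2469]
tcp_rot: [-179.9, -0.0, 70.3]
wrist_force: [0.1, -0.3, -1.4]
gripper_width: 0.085
```

```bash
python3 snap.py 12; python3 - <<'E'
from h import *
s=S('s12.npy');im=cv2.imread('pics/w12.png');pf=lambda P:proj_wrist(s,P)
print('sleeve',fit_circles(im,pf,(.4498,-.343),[(.07,.025,1),(.07,.017,1)],.008))
t=r.grab_frame('top')[:,:,::-1]
o=cv2.resize(im[80:280,160:380],None,fx=2,fy=2,interpolation=cv2.INTER_CUBIC)
o2=cv2.resize(t[110:310,110:310],None,fx=1.75,fy=2,interpolation=cv2.INTER_CUBIC)
cv2.imwrite('pics/o12.png',np.hstack([o,o2]))
E
```

```text
38.45 [ 0.44831873 -0.34127087  0.24690178] [-1.79899768e+02 -4.57386129e-02  7.02801570e+01] 0.08496226339566933 [ 0.06739356 -0.3006256  -1.37200404]
sleeve (array([ 0.4493, -0.344 ]), np.float64(61.741770216351796))
```

View pics/o12.png

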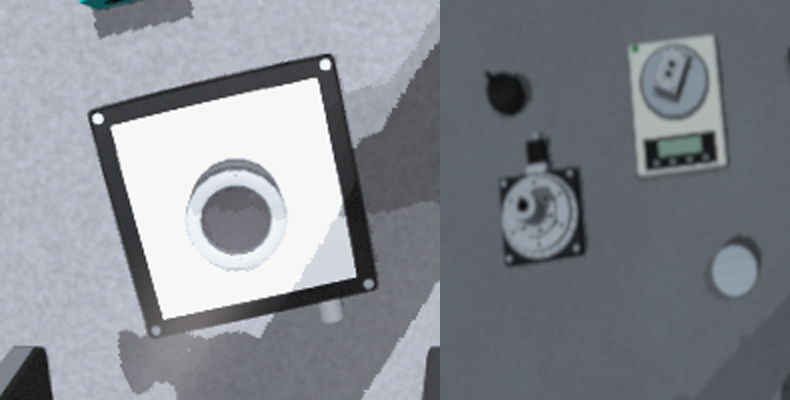

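The picture shows the sleeve upright in the middle of the diffuser (235,218). In the top view the hub is on the rotary table (535,205), the block is on the pan (672,75), and the blower and jar are where they were. I'm handing in.

```bash
python3 -c "
from bench import r
s=r.state();print(s['time'],s['wrist_force'],s['gripper_width']);print(r.hand_in())"
```

```text
38.55 [ 0.40111964  0.15814339 -0.22002319] 0.08533450057951299
the job is handed in; nothing more can be done
None
```

All three parts are on their new instruments, and I handed the job in at 38.6 s. I parked the sleeve on the granite plate, moved the hub to the rotary table and the block to the balance, then moved the sleeve from the granite to the light panel. Each part was lowered until contact showed in the wrist force, then released.

**Last checks, from camera images:** all three parts stand upright. All of these figures carry the calibration's roughly 2 mm uncertainty.

| Part | Instrument | Off centre |
|---|---|---|
| Hub | Rotary table | about 1 mm |
| Block | Balance pan | about 1 mm |
| Sleeve | Light panel | about 1 mm |

At hand-in the gripper was open and clear above the panel, touching nothing. In the last top view the blower and jar were where they started. The wafer box was outside that final crop, but the arm never went down near it.

**Readings that disagreed:**
- The first automatic circle fits of the rotary table, and of the hub on the balance, were off by about 10 mm. I replaced them with fits to screws, bolt holes and the bore.
- Measured arm positions were still settling by up to 3 mm after some moves, and I corrected for that before setting parts down.

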